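# Chestnuts in the pan, control knob back on, valve held down

## Robot

A 7-joint arm with a two-finger parallel gripper is mounted at the origin on a cart in front of the work surface, level with it; the furniture and walls round the work are solid. World frame = base frame: x ahead of the robot, y to its left, z up, the work surface at z = 0. Lengths are in m, angles in rad, forces in N, time in s.
With the tool pointing down it reaches from about 0.35 to 0.775 m from the base axis. Payload 3.1 kg.
Tool frame: the origin (TCP) lies at the centre of the arm's flange, where the gripper is bolted on; the fingertips stand 173 mm ahead of it and the grasp point (between the pads) lies 155 mm ahead of it; z points along the fingers, y is the line along which they close (so a half turn about z gives the same grasp; the last joint's range is limited). The gripper opens to 85 mm and grips with 20 to 120 N. Pads are 22 mm wide; open, the fingers measure 114 mm over their backs; the gripper's body (76 mm by 85 mm) begins 54 mm behind the grasp point. The pads swing forward as they close: fully open they stand 13 mm farther back than shut.
Start: joints at [-1.261, 0.311, 0.014, 1.512, -0.004, 1.319, -0.027], TCP at [0.189, 0.516, 0.405] pointing down, gripper open.
Joint ranges: [-2.7, 2.7], [-0.3, 1.91], [-1.27, 1.3], [0.12, 2.57], [-1.44, 4.58], [0.2, 2.03], [-3.05, 3.05]. Speed limits (rad/s): [2.79, 2.79, 3.14, 3.14, 3.14, 3.14, 3.14].

## Interface

Orientations are given as a unit quaternion [w, x, y, z].
In Python, from cell import manip gives the robot as it stands.
- The arm moves only by the tool step_arm, never from a script. Its argument "steps" is a list of rows, each a list of 7 numbers: the turn, a rotation vector about the tool's x, y, z scaled (see below), then the shift along the tool's x, y, z scaled (see below), then the finger opening in mm, from 0 to 85.4. In form: [[wx, wy, wz, x, y, z, grip], ...]. A call has 1 to 5 rows; each row is the pose to reach, as a shift and turn from the pose commanded when the call began, along the tool's axes at that moment, turning the shorter way round; what a row does not reach only later rows make up. The controller multiplies each number of a shift by 150 mm and each number of a turn by 180 degrees. A row lasts 1/10 s, in which the tool goes at most 50 mm and 8.59 degrees, less where a joint would pass 70% of its speed; a pose out of reach is approached as far as the arm can. A call with a number of a shift or a turn outside -1 to 1 is refused whole. A call with a gripper value outside its range is refused whole. The fingers move at their own pace and stop on an object; the grip force is fixed at half the most. Time passes only in rows, so rows that repeat a pose let the fingers close. It gives the time, the measured TCP pose, the force, the opening and the grip force at its end, in the units of the state.
- manip.get_obs(): the state, without advancing time (a new reading comes with each control period).
- manip.read_camera(name): name is "scene" or "top"; returns a dict with "pixels" (400x640x3 uint8, blue, green, red), "K" (3x3 intrinsics, pixels), "camera_from_world" (4x4, takes a point from world to camera coordinates). Camera axes: x right, y up, looking along -z (the intrinsics and any distortion apply to the point x, -y, -z); pixel columns grow to the right and rows downward; lengths in m; the calibration is good to about 2 mm. A picture is of the moment at which its call begins. There is no depth.
- manip.job_done(): hands the job in; it is judged then, once.
The state is a dict: "t": time; "joint_positions": joint angles; "qd": joint speeds; "effort": joint torques, N m; "tool_pos": TCP position; "orientation": TCP orientation; "wrist_force": force on the tool from outside, world axes, zero at the start; "moment": the same for the moment, N m; "width": finger opening in m; "grasp_force": force on a finger pad.
Only numpy, scipy, OpenCV 4.12 (cv2) and the standard library are available. Lean on these libraries where they do the work, as an engineer would, in place of code of your own. Each camera call takes 0.05 s, during which the arm holds its last target. There are 200 camera calls.

## Task

Tip all six chestnuts out of the steel cup into the pan on the hob and stand the empty cup upright on the table again. Then fit the loose control knob back on the hob: turn it so that its key flat matches the D-shaped valve stem (pointer to the white dot), push it fully home, and press knob and stem down to the stop as one does to light the burner. Finish while still gripping the knob and holding it pressed down; leave the pan, the jars and the salt shaker round the hob where they stand.

Things in the scene. Friction and masses are not known exactly. Their poses are not given: they have to be found in the camera images.
- hob: Fixed portable gas hob, grey enamel, 250 (x) by 320 (y) mm. Origin under its centre on the table; front = its -x side, z up. Burner deck 57 mm high on the left; pan support, top 86 mm high, centred at [0.005, 0.05]. On the right (-y) a raised bay, 98 mm wide, 78 mm high; its flat top carries the bare valve stem at [-0.065, -0.11].
- stem_end (a point): Centre of the upper end of the upright brass valve stem: D-shaft, 10 mm diameter, one flat 2.5 mm from the axis, facing the hob's front (-x of the hob), where the white dot is; last 2 mm chamfered. Stands 24 mm out of the bay's top (end 102 mm above the table) when not pressed. Slides down, cannot turn. Axes as the hob's.
- off_dot (a point): White dot on the bay's top, 31 mm in front (-x of the hob) of the stem's axis: the knob's pointer must point to it.
- valve_stem (a joint): How far the stem is pressed down, m: 0 = out, 0.006 = down at the stop. Spring: about 4 N to start it moving, about 9 N at the stop; it springs back when let go.
- knob: Loose black control knob, 50 g, on the table, bore down. Origin: centre of the underside; z up. Skirt 43 mm diameter, 17 mm high; on it a finger bar 40 mm long (own x), 14 mm thick (own y), sides upright from 17 to 37.5 mm height: grasp it across the thickness. White pointer line at the bar's -x end. Flat of the D bore on the pointer's (-x) side.
- knob_bore (a point): Centre of the blind end of the D bore, 14 mm above the knob's origin; bore 11.6 mm diameter, its flat 3.3 mm from the axis at -x. With knob x along hob x (within about 0.15 rad) it slides down the stem without force until this point meets stem_end: fully home, underside 10 mm above the bay's top (4 mm with the stem at its stop). Axes as the knob's.
- cup: Loose round steel cup, open on top, 80 mm high, outside diameter 60 mm low down, 64 mm at the rim, wall 2.5 mm, 0.14 kg, six chestnuts in it up to about 55 mm. Origin: centre of the underside; z up its axis. Grasp across the outside about half way up, hand upright or tilted up to 45 degrees. The chestnuts roll out when it is tipped to about 110 degrees.
- pan: Dark steel frying pan, 0.9 kg, standing loose on the hob's pan support. Origin at the centre of its underside (86 mm above the table), z up. Rim 190 mm diameter and 46 mm high, floor 130 mm diameter, wall 3 mm; a flat handle points along its own +x, 205 mm from the centre, rising to 62 mm height.
- chestnut1: Brown chestnut, about 25 mm, 12 g, in the cup at the start. Origin at its centre.
- chestnut2: Brown chestnut, about 25 mm, 12 g, in the cup at the start. Origin at its centre.
- chestnut3: Brown chestnut, about 25 mm, 12 g, in the cup at the start. Origin at its centre.
- chestnut4: Brown chestnut, about 25 mm, 12 g, in the cup at the start. Origin at its centre.
- chestnut5: Brown chestnut, about 25 mm, 12 g, in the cup at the start. Origin at its centre.
- chestnut6: Brown chestnut, about 25 mm, 12 g, in the cup at the start. Origin at its centre.
- mill: Bystander: grey and clear salt shaker, 44 mm wide, 90 mm high, origin under its centre.
- sage: Bystander: slim spice jar with red cap, 43 mm wide, 104 mm high, origin under its centre.
- cinnamon: Bystander: brown spice jar with cream cap, 56 mm wide, 111 mm high, origin under its centre.
- honey_mustard: Bystander: yellow glass jar with dark red cap, 51 mm wide, 103 mm high, origin under its centre.
Mind the look-alikes: they are no part of the job. What is shaped like the cup but purple is not meant. What is shaped like the knob but brown is not meant.

How it is judged:
By the outcome, as a careful person would: the job done as asked, in the order asked, and still so for the second after the job is handed in, while the arm keeps its last pose, push and grip.
It also fails if it takes over 72 s, if anything falls off the work surface, if the arm or the gripper's body presses on something with over 40 N, if the wrist force passes 120 N, or if a joint passes its speed limit or range.

## Working session

There is one attempt and no reset: what is moved stays moved. The work goes in short steps, Python scripts to look and compute and a tool call to move; the robot and the scene stay as the last step left them, time stands still between calls to the robot, and variables do not carry over. Pictures are saved under pics/ and viewed, at most 10 in all, crops included, and the job is handed in when it is done.

Besides the shell and the picture viewer there is one more tool, called after "Request:" in YAML: its name, and indented under it one key for each argument. step_arm: Moves the arm, as the interface text tells. Its arguments: {"type":"object","properties":{"steps":{"type":"array","items":{"type":"array","items":{"type":"number"}}}},"required":["steps"]}

```bash
ls; mkdir -p pics; python3 - <<'E'
from cell import manip
import cv2,numpy as np
for n in("scene","top"):
    c=manip.read_camera(n); cv2.imwrite(f"pics/{n}0.png",c["pixels"]); print(n,np.round(c["K"],1).tolist(),np.round(c["camera_from_world"],4).tolist(),[k for k in c])
print(manip.get_obs())
E
```

```text
pics
scene [[436.3, 0.0, 325.8], [0.0, 436.3, 200.3], [0.0, 0.0, 1.0]] [[0.7317, -0.6812, 0.0238, -0.3983], [0.2798, 0.3321, 0.9008, -0.2227], [-0.6216, -0.6524, 0.4336, -0.9432], [0.0, 0.0, 0.0, 1.0]] ['pixels', 'K', 'camera_from_world']
top [[491.8, 0.0, 322.5], [0.0, 491.8, 202.2], [0.0, 0.0, 1.0]] [[0.0082, -1.0, 0.0035, -0.0087], [0.9855, 0.0087, 0.1695, -0.5448], [-0.1695, 0.0021, 0.9855, -1.3739], [0.0, 0.0, 0.0, 1.0]] ['pixels', 'K', 'camera_from_world']
{'t': 0.1, 'joint_positions': array([-1.26068674,  0.31166678,  0.01399335,  1.51293359, -0.00440876,
        1.3192234 , -0.02719442]), 'qd': array([ 0.00038537, -0.00044831, -0.00041316, -0.00504327,  0.0011459 ,
        0.00088891, -0.00045349]), 'effort': array([ 3.85336825e-04, -3.80856335e+01,  1.46567104e-01, -2.31240749e+01,
        1.24307239e-02,  8.12588754e-03, -1.15945022e-05]), 'tool_pos': array([0.1893972 , 0.51604321, 0.40370284]), 'orientation': array([-1.51419560e-04,  1.74959844e-01,  9.84574955e-01, -1.08966209e-03]), 'wrist_force': array([-0.08266099,  0.26820222,  0.58942558]), 'moment': array([-0.05530938, -0.03744968,  0.03574224]), 'grasp_force': 0.0, 'width': 0.08520095772494783}
```

View pics/scene0.png

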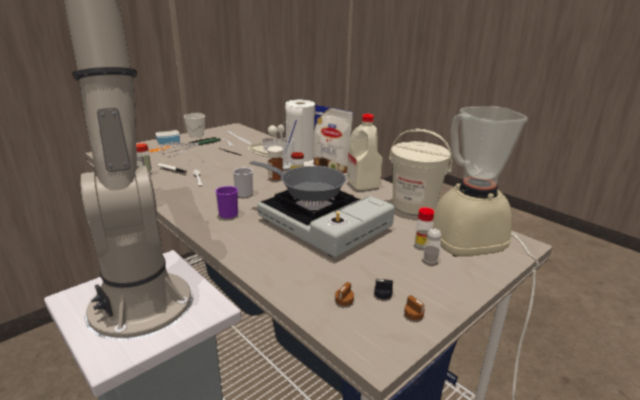

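View pics/top0.png

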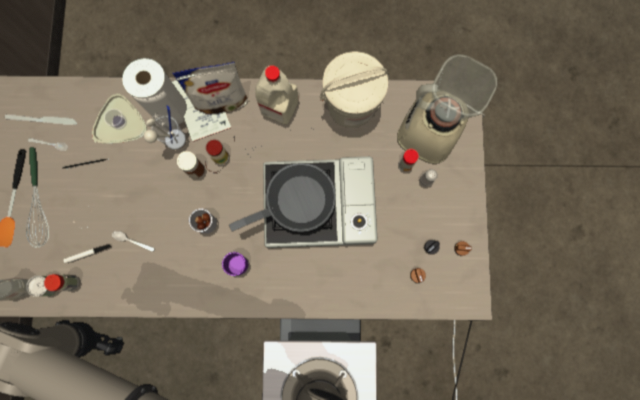

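The top view shows the steel cup with chestnuts at (202,221) and a purple look-alike at (236,264). The black knob is at (432,246), with brown look-alikes at (463,248) and (418,275). The stem is at (360,221) and the pan at (301,198), its handle pointing left and slightly down. The black knob and the steel cup fit the description by colour, and I'll confirm both in one crop montage while measuring.

```bash
cat > h.py <<'E'
from cell import manip
import cv2,numpy as np
def cam(n):
    c=manip.read_camera(n); return c["pixels"],np.array(c["K"]),np.array(c["camera_from_world"])
def ray(K,T,u,v):
    d=np.array([(u-K[0,2])/K[0,0],-(v-K[1,2])/K[1,1],-1.]); R=T[:3,:3]
    return -R.T@T[:3,3],R.T@d
def onz(K,T,u,v,z):
    o,d=ray(K,T,u,v); return o+d*(z-o[2])/d[2]
def proj(K,T,p):
    q=T[:3,:3]@np.array(p)+T[:3,3]; return K[0,0]*q[0]/-q[2]+K[0,2],K[1,1]*q[1]/q[2]+K[1,2]
def two(a,b):
    (o1,d1),(o2,d2)=a,b
    s=np.linalg.lstsq(np.stack([d1,-d2],1),o2-o1,rcond=None)[0]
    p,q=o1+s[0]*d1,o2+s[1]*d2; return (p+q)/2,np.linalg.norm(p-q)
E
python3 - <<'E'
from h import *
t,K,T=cam("top"); s,Ks,Ts=cam("scene")
def crop(im,u,v,r,k): return cv2.resize(im[v-r:v+r,u-r:u+r],(k,k),interpolation=cv2.INTER_CUBIC)
a=np.hstack([crop(t,432,250,25,260),crop(t,202,221,25,260),crop(t,360,221,25,260)])
b=np.hstack([crop(s,384,288,25,260),crop(s,243,183,25,260),crop(s,338,217,25,260)])
cv2.imwrite("pics/m1.png",np.vstack([a,b]))
for n,(u,v,z) in dict(cup=(202,221,.08),pan=(301,198,.13),knob=(432,246,.0375),stem=(360,221,.102)).items(): print(n,onz(K,T,u,v,z).round(4))
E
```

```text
cup [0.4827 0.3328 0.08  ]
pan [0.5415 0.0548 0.13  ]
knob [ 0.4218 -0.3188  0.0375]
stem [ 0.4836 -0.1077  0.102 ]
```

View pics/m1.png

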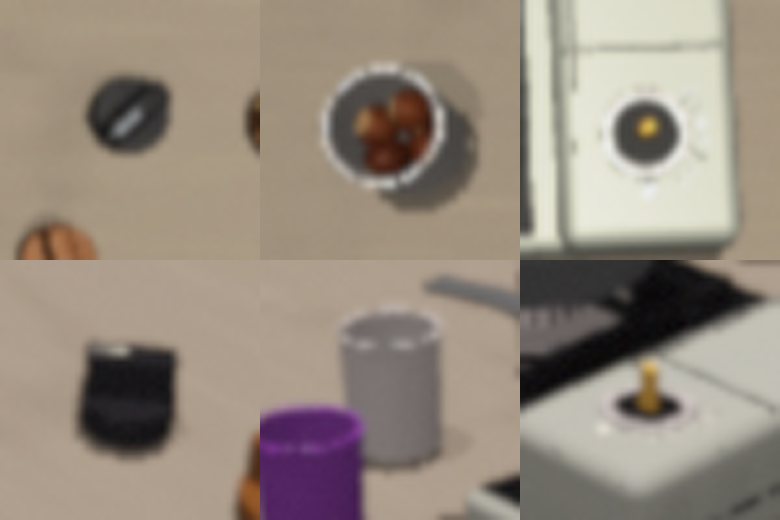

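The crop confirms the targets. The steel cup rim is centred near top (200.5,219.8). The black knob's bar runs diagonally, with the white pointer at its lower-left end (−x,+y) near (430,248). The stem end is near (359.4,220), with the dot just in front at (359.4,232). Next I refine these with masks.

```bash
python3 - <<'E'
from h import *
t,K,T=cam("top"); s,Ks,Ts=cam("scene")
print("cams",(-T[:3,:3].T@T[:3,3]).round(3),(-Ts[:3,:3].T@Ts[:3,3]).round(3))
def wc(w,u0,v0):
    v,u=np.nonzero(w); ww=w[v,u].astype(float); return np.array([(u*ww).sum(),(v*ww).sum()])/ww.sum()+[u0,v0]
def blob(im,u,v,r,f):
    c=im[v-r:v+r+1,u-r:u+r+1].astype(float); return f(c),u-r,v-r
br=lambda c: np.clip(np.minimum(c[...,2],c[...,1])-c[...,0]-40,0,None)
a=wc(*blob(t,359,220,6,br)); w,u0,v0=blob(s,338,217,10,br)
v,u=np.nonzero(w>15); vt=v.min()+v0; b=(u[v<=v.min()+2].mean()+u0,vt)
print("stem px",a,b,"ontop",onz(K,T,*a,.1).round(4),"2view",two(ray(K,T,*a),ray(Ks,Ts,*b)))
# cup
for n,A in (("cup",two(ray(K,T,200.4,219.7),ray(Ks,Ts,242.7,170.8))),):print(n,A, onz(K,T,200.4,219.7,.08))
# knob: dark mask
m=(t.max(2)<95).astype(np.uint8); m[:235]=0;m[260:]=0;m[:,:420]=0;m[:,445:]=0
x,y,w,h=cv2.boundingRect(m); print("knob top bbox",x,y,w,h,m.sum(),cv2.moments(m)["m10"]/m.sum(),cv2.moments(m)["m01"]/m.sum())
g=t[:,:,1].astype(int); print(g[236:258,422:443])
# hob bay: bright mask
m=((t.min(2)>150)).astype(np.uint8); m[:150]=0;m[260:]=0;m[:,:335]=0;m[:,385:]=0
c=max(cv2.findContours(m,0,1)[0],key=cv2.contourArea); r=cv2.minAreaRect(c); bx=cv2.boxPoints(r)
print("bay",[onz(K,T,*p,.078).round(4).tolist() for p in bx])
# pan rim: dark mask ellipse
g=cv2.cvtColor(t,6); 
m=((np.abs(t.astype(int)-t.mean(2,keepdims=True)).max(2)<12)&(g>45)&(g<125)).astype(np.uint8);m[:155]=0;m[240:]=0;m[:,:262]=0;m[:,338:]=0
m=cv2.morphologyEx(m,cv2.MORPH_OPEN,np.ones((9,9)))
c=max(cv2.findContours(m,0,1)[0],key=cv2.contourArea); e=cv2.fitEllipse(cv2.convexHull(c)); print("pan ell",e,onz(K,T,*e[0],.13).round(4))
m=((t[...,0]>t[...,1]+50)).astype(np.uint8);m[:240]=0;x,y,w,h=cv2.boundingRect(m);print("purple",x,y,w,h,onz(K,T,x+w/2,y+h/2,.06).round(3))
print("handle tip",onz(K,T,230,226,.145).round(3))
E
```

```text
cams [ 3.040e-01 -1.000e-03  1.446e+00] [-0.233 -0.813  0.619]
stem px [359.13571429 219.99642857] (np.float64(337.5), np.int64(212)) ontop [ 0.4866 -0.1055  0.1   ] 2view (array([ 0.48598522, -0.10493995,  0.10122382]), np.float64(0.00127627659311686))
cup (array([0.48568017, 0.33824627, 0.07902724]), np.float64(0.0018413419825182807)) [0.48632527 0.33750763 0.08      ]
knob top bbox 424 240 15 14 161 431.22360248447205 246.32298136645963
[[147 147 147 147 147 148 149 149 150 149 149 150 149 149 150 149 150 150
  150 151 152]
 [146 146 146 145 146 145 147 148 147 147 147 148 148 149 149 150 150 150
  152 150 151]
 [144 145 144 145 144 143 142 139 136 136 138 142 142 145 147 147 149 151
  150 150 150]
 [143 144 143 142 138 132 124 115 111 111 114 120 120 128 135 137 144 149
  149 149 151]
 [143 143 141 135 123 109  91  82  74  75  77  79  81  92 103 108 126 142
  148 149 150]
 [142 142 137 124 102  79  66  62  59  59  57  53  48  51  61  68  94 127
  145 149 150]
 [141 140 129 103  74  63  61  60  59  55  50  42  35  41  46  52  67 107
  139 149 151]
 [141 135 113  75  58  61  61  60
[... 913 characters left out ...]
4 121 140 150 153
  153 152 152]
 [146 148 149 148 144 137 116 109 104 104 105 109 120 138 146 151 153 153
  153 153 152]
 [148 150 149 151 151 150 146 142 142 143 143 145 147 152 154 155 154 154
  154 153 154]
 [148 149 150 152 152 152 152 152 152 153 153 153 153 154 154 154 153 154
  153 154 154]
 [149 149 151 152 152 152 153 153 153 153 154 153 153 153 153 154 153 154
  153 154 154]]
bay [[0.6683, -0.0528, 0.078], [0.6738, -0.1437, 0.078], [0.4329, -0.1533, 0.078], [0.4278, -0.065, 0.078]]
pan ell ((299.1345520019531, 194.81019592285156), (72.10095977783203, 79.329345703125), 82.31759643554688) [0.5503 0.06   0.13  ]
purple 30 240 346 160 [0.211 0.321 0.06 ]
handle tip [0.461 0.242 0.145]
```

```bash
cat >> h.py <<'E'
from scipy.spatial.transform import Rotation as Ro
def R_of(q): return Ro.from_quat(np.roll(q,-1))
def frame(y,z):
    y,z=np.array(y,float),np.array(z,float); z/=np.linalg.norm(z); y-=z*(y@z); y/=np.linalg.norm(y)
    return Ro.from_matrix(np.stack([np.cross(y,z),y,z],1))
def plan(wps,amax=38,dmax=.145):
    """wps: list of (tcp,R); prints one call's row (6 numbers) per segment, from the measured pose"""
    o=manip.get_obs(); p,R=o["tool_pos"],R_of(o["orientation"])
    for q,S in wps:
        q=np.array(q); rv=(R.inv()*S).as_rotvec(); n=int(max(1,np.ceil(max(np.degrees(np.linalg.norm(rv))/amax,np.linalg.norm(q-p)/dmax))))
        for i in range(n):
            rr=rv/n; dl=R.inv().apply((q-p)/(n-i)); print(np.r_[rr/np.pi,dl/.15].round(4).tolist())
            p=p+(q-p)/(n-i); R=R*Ro.from_rotvec(rr)
        print("--")
E
cat > tilt.py <<'E'
from h import *
def tf(d):  # closing along +x, hand tilted by d deg toward pointing -y
    d=np.radians(d); return frame([1,0,0],[0,-np.sin(d),-np.cos(d)])
def tcp(g,R,b=.155): return np.array(g)-b*R.as_matrix()[:,2]
E
python3 - <<'E'
from tilt import *
R=tf(42); G=np.array([.486,.338,.042])
plan([(tcp(G,R,.265),R),(tcp(G,R),R)])
t,K,T=cam("top")
for u,v,z in((423.2,247,0),(438.9,247,.017),(431,239.4,.017),(431,253.7,0)):print(onz(K,T,u,v,z).round(4))
E
```

```text
[0.0472, -0.0677, 0.1232, -0.6193, 0.2254, 0.3674]
[0.0472, -0.0677, 0.1232, -0.3937, 0.4848, 0.4234]
[0.0472, -0.0677, 0.1232, -0.0837, 0.6404, 0.3901]
--
[-0.0, -0.0, -0.0, 0.0, 0.0, 0.7333]
--
[ 0.4218 -0.3013  0.    ]
[ 0.4208 -0.3434  0.017 ]
[ 0.4427 -0.3211  0.017 ]
[ 0.4023 -0.3237  0.    ]
```

Request:
step_arm:
  steps:
    - [0.0472,-0.0677,0.1232,-0.6193,0.2254,0.3674,85]
    - [0.0472,-0.0677,0.1232,-0.6193,0.2254,0.3674,85]
    - [0.0472,-0.0677,0.1232,-0.6193,0.2254,0.3674,85]
    - [0.0472,-0.0677,0.1232,-0.6193,0.2254,0.3674,85]

```text
t: 0.75
tool_pos: [0.2903, 0.5155, 0.347]
orientation: [0.092, 0.361, 0.923, -0.093]
wrist_force: [-1.1, 0.9, 0.3]
width: 0.0853
grasp_force: 0.0
```

Request:
step_arm:
  steps:
    - [0.0472,-0.0677,0.1232,-0.3937,0.4848,0.4234,85]
    - [0.0472,-0.0677,0.1232,-0.3937,0.4848,0.4234,85]
    - [0.0472,-0.0677,0.1232,-0.3937,0.4848,0.4234,85]
    - [0.0472,-0.0677,0.1232,-0.3937,0.4848,0.4234,85]

```text
t: 1.15
tool_pos: [0.3878, 0.5158, 0.292]
orientation: [0.177, 0.524, 0.814, -0.179]
wrist_force: [0.8, -0.4, -1.1]
width: 0.0849
grasp_force: 0.0
```

Request:
step_arm:
  steps:
    - [0.0472,-0.0677,0.1232,-0.0837,0.6404,0.3901,85]
    - [0.0472,-0.0677,0.1232,-0.0837,0.6404,0.3901,85]
    - [0.0472,-0.0677,0.1232,-0.0837,0.6404,0.3901,85]
    - [0.0472,-0.0677,0.1232,-0.0837,0.6404,0.3901,85]
    - [0.0472,-0.0677,0.1232,-0.0837,0.6404,0.3901,85]

```text
t: 1.65
tool_pos: [0.4847, 0.517, 0.24]
orientation: [0.251, 0.659, 0.663, -0.252]
wrist_force: [-0.3, 0.5, 0.8]
width: 0.0856
grasp_force: 0.0
```

```bash
python3 - <<'E'
from tilt import *
print(manip.get_obs()["joint_positions"].round(2))
R=tf(42); G=np.array([.486,.338,.042])
plan([(tcp(G,R),R)])
t,_,_=cam("top");s,_,_=cam("scene")
cv2.imwrite("pics/a.png",np.hstack([cv2.resize(t[140:300,120:320],(400,320)),cv2.resize(s[100:260,150:350],(400,320))]))
E
```

```text
[-1.11  1.05  0.43  0.84  0.13  1.84 -0.77]
[0.0004, -0.0017, 0.0019, -0.0076, 0.0081, 0.7463]
--
```

View pics/a.png

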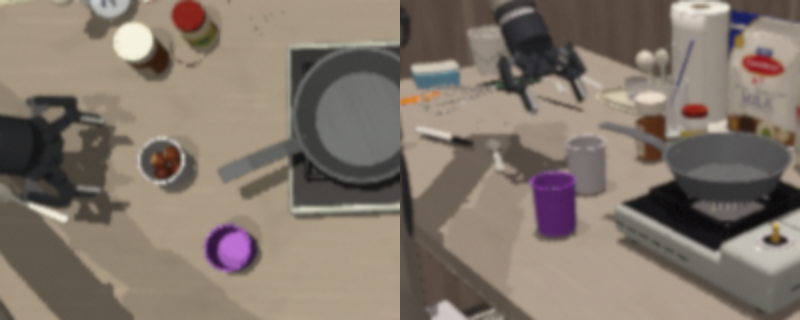

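The hand is tilted and lined up with the steel cup, which sits between the finger lines in the left crop at (162,160). The purple cup at (231,248) and the pan handle are clear. I'm going in to grasp.

Request:
step_arm:
  steps:
    - [0,-0.0017,0.0019,-0.0076,0.0081,0.25,85]
    - [0,-0.0017,0.0019,-0.0076,0.0081,0.5,85]
    - [0,-0.0017,0.0019,-0.0076,0.0081,0.746,85]
    - [0,-0.0017,0.0019,-0.0076,0.0081,0.746,85]
    - [0,-0.0017,0.0019,-0.0076,0.0081,0.746,45]

```text
t: 2.25
tool_pos: [0.4865, 0.4415, 0.1594]
orientation: [0.255, 0.661, 0.659, -0.252]
wrist_force: [0.0, 0.5, -0.6]
width: 0.0727
grasp_force: 0.0
```

Request:
step_arm:
  steps:
    - [0,0,0,0,0,0,45]
    - [0,0,0,0,0,0,45]
    - [0,0,0,0,0,0,45]
    - [0,0,0,0,0,0,45]
    - [0,0,0,0,0,0,45]

```text
t: 2.75
tool_pos: [0.4867, 0.4429, 0.1601]
orientation: [0.255, 0.661, 0.659, -0.252]
wrist_force: [-2.7, 2.7, 7.4]
width: 0.0615
grasp_force: 64.8
```

```bash
python3 - <<'E'
from tilt import *
o=manip.get_obs(); print(o["joint_positions"].round(2))
g=o["tool_pos"]+.155*R_of(o["orientation"]).as_matrix()[:,2]; print(g)
w=[(g+[0,0,.21],42),((.549,.20,.26),20),((.549,.15,.25),-10)]
plan([(tcp(a,tf(d)),tf(d)) for a,d in w])
E
```

```text
[-1.1   1.01  0.43  1.15  0.15  1.57 -0.81]
[0.48723008 0.33914645 0.04497208]
[0.0005, 0.0001, -0.0008, -0.4688, 0.0058, -0.52]
[0.0005, 0.0001, -0.0008, -0.4687, 0.0037, -0.5201]
--
[0.0, 0.0611, 0.0, -0.5494, 0.2059, 0.3355]
[0.0, 0.0611, 0.0, -0.6034, 0.2059, 0.2245]
--
[0.0, 0.1667, -0.0, -0.8071, 0.0, 0.3151]
--
```

Request:
step_arm:
  steps:
    - [0,0,0,-0.15,0,-0.17,45]
    - [0,0,0,-0.3,0,-0.34,45]
    - [0,0,0,-0.4688,0,-0.52,45]

```text
t: 3.05
tool_pos: [0.4863, 0.4422, 0.263]
orientation: [0.255, 0.661, 0.659, -0.253]
wrist_force: [0.1, 0.3, -1.7]
width: 0.0616
grasp_force: 65.9
```

Request:
step_arm:
  steps:
    - [0,0,0,-0.2,0,-0.22,45]
    - [0,0,0,-0.4688,0,-0.52,45]
    - [0,0,0,-0.4688,0,-0.52,45]

```text
t: 3.35
tool_pos: [0.4871, 0.4419, 0.3754]
orientation: [0.257, 0.663, 0.658, -0.247]
wrist_force: [0.8, 0.1, -1.8]
width: 0.0615
grasp_force: 65.9
```

Request:
step_arm:
  steps:
    - [0,0.02,0,-0.18,0.07,0.11,45]
    - [0,0.04,0,-0.36,0.14,0.22,45]
    - [0,0.0611,0,-0.5494,0.2059,0.3355,45]

```text
t: 3.65
tool_pos: [0.5168, 0.3466, 0.3852]
orientation: [0.191, 0.682, 0.681, -0.187]
wrist_force: [0.7, -0.6, -1.9]
width: 0.0615
grasp_force: 65.9
```

Request:
step_arm:
  steps:
    - [0,0.02,0,-0.2,0.07,0.07,45]
    - [0,0.04,0,-0.4,0.14,0.15,45]
    - [0,0.0611,0,-0.6034,0.2059,0.2245,45]
    - [0,0.0611,0,-0.6034,0.2059,0.2245,45]

```text
t: 4.05
tool_pos: [0.5498, 0.2431, 0.4069]
orientation: [0.128, 0.702, 0.69, -0.122]
wrist_force: [0.9, -0.2, -1.3]
width: 0.0618
grasp_force: 65.8
```

Request:
step_arm:
  steps:
    - [0,0.04,0,-0.2,0,0.07,45]
    - [0,0.08,0,-0.4,0,0.15,45]
    - [0,0.12,0,-0.6,0,0.23,45]
    - [0,0.1667,0,-0.8071,0,0.3151,45]
    - [0,0.1667,0,-0.8071,0,0.3151,45]

```text
t: 4.55
tool_pos: [0.5477, 0.1106, 0.4019]
orientation: [-0.056, 0.712, 0.698, 0.061]
wrist_force: [0.5, -1.6, -1.8]
width: 0.0614
grasp_force: 66.0
```

```bash
python3 - <<'E'
from tilt import *
o=manip.get_obs(); print(o["joint_positions"].round(2))
w=[((.549,.135,.225),-33),((.549,.121,.205),-53),((.549,.121,.205),-68),((.549,.121,.205),-80)]
plan([(tcp(a,tf(d)),tf(d)) for a,d in w])
E
```

```text
[-0.49  0.33  0.41  1.53 -0.31  1.3  -0.03]
[0.0043, 0.1307, -0.0053, -0.4463, 0.015, 0.2429]
--
[0.0, 0.1111, -0.0, -0.5043, 0.0, 0.1233]
--
[0.0, 0.0833, -0.0, -0.2674, 0.0, 0.0352]
--
[-0.0, 0.0667, -0.0, -0.2148, 0.0, 0.0226]
--
```

Request:
step_arm:
  steps:
    - [0.001,0.035,-0.001,-0.11,0.004,0.06,45]
    - [0.002,0.07,-0.003,-0.22,0.008,0.12,45]
    - [0.0043,0.1,-0.0053,-0.335,0.015,0.18,45]
    - [0.0043,0.1307,-0.0053,-0.4463,0.015,0.243,45]
    - [0.0043,0.1307,-0.0053,-0.4463,0.015,0.243,45]

```text
t: 5.05
tool_pos: [0.5488, 0.0572, 0.3511]
orientation: [-0.204, 0.676, 0.681, 0.197]
wrist_force: [0.2, -1.5, -3.1]
width: 0.0618
grasp_force: 66.0
```

Request:
step_arm:
  steps:
    - [0,0.028,0,-0.125,0,0.03,45]
    - [0,0.056,0,-0.25,0,0.06,45]
    - [0,0.084,0,-0.375,0,0.09,45]
    - [0,0.1111,0,-0.5043,0,0.1233,45]
    - [0,0.1111,0,-0.5043,0,0.1233,45]

```text
t: 5.55
tool_pos: [0.5496, 0.0064, 0.2941]
orientation: [-0.32, 0.63, 0.636, 0.31]
wrist_force: [-0.5, -0.2, -2.6]
width: 0.0617
grasp_force: 66.1
```

```bash
python3 - <<'E'
from tilt import *
o=manip.get_obs(); print(o["joint_positions"].round(2),o["tool_pos"].round(4))
w=[((.549,.121,.205),-68),((.549,.121,.205),-80)]
plan([(tcp(a,tf(d)),tf(d)) for a,d in w])
t,_,_=cam("top");s,_,_=cam("scene")
cv2.imwrite("pics/b.png",np.hstack([cv2.resize(t[120:280,200:400],(400,320)),cv2.resize(s[80:240,210:410],(400,320))]))
E
```

```text
[ 0.03  0.53  0.28  1.7  -1.01  1.46  0.72] [0.5496 0.0064 0.2941]
[-0.0053, 0.0835, -0.0002, -0.2824, -0.0051, -0.0302]
--
[0.0, 0.0667, 0.0, -0.2148, -0.0, 0.0226]
--
```

View pics/b.png

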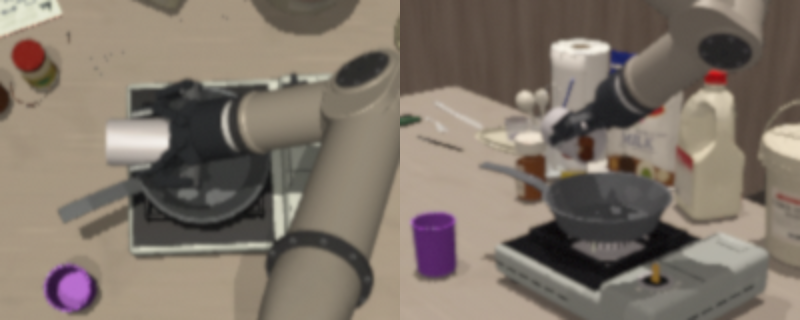

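The cup is near horizontal with its mouth over the pan's left part (left crop, 165,140). Nothing is touching, so I keep tipping.

Request:
step_arm:
  steps:
    - [0,0.021,0,-0.07,0,-0.01,45]
    - [-0.003,0.042,0,-0.14,-0.003,-0.02,45]
    - [-0.005,0.063,0,-0.21,-0.005,-0.03,45]
    - [-0.0053,0.0835,0,-0.2824,-0.0051,-0.03,45]
    - [-0.0053,0.0835,0,-0.2824,-0.0051,-0.03,45]

```text
t: 6.15
tool_pos: [0.5497, -0.0202, 0.2657]
orientation: [-0.396, 0.584, 0.588, 0.397]
wrist_force: [-0.4, -0.1, -1.6]
width: 0.0614
grasp_force: 66.1
```

Request:
step_arm:
  steps:
    - [0,0.02,0,-0.07,0,0.008,45]
    - [0,0.04,0,-0.14,0,0.016,45]
    - [0,0.0667,0,-0.2148,0,0.0226,45]
    - [0,0.0667,0,-0.2148,0,0.0226,45]
    - [0,0.0667,0,-0.2148,0,0.0226,45]

```text
t: 6.65
tool_pos: [0.5502, -0.0284, 0.2359]
orientation: [-0.454, 0.538, 0.544, 0.456]
wrist_force: [-0.6, -0.3, -0.2]
width: 0.0618
grasp_force: 66.1
```

Request:
step_arm:
  steps:
    - [0,0,0,0,0,0,45]
    - [0,0,0,0,0,0,45]
    - [0,0,0,0,0,0,45]
    - [0,0,0,0,0,0,45]
    - [0,0,0,0,0,0,45]

```text
t: 7.15
tool_pos: [0.5496, -0.0298, 0.2348]
orientation: [-0.455, 0.539, 0.542, 0.457]
wrist_force: [0.2, -0.5, -0.6]
width: 0.0615
grasp_force: 66.1
```

```bash
python3 - <<'E'
from tilt import *
o=manip.get_obs(); print(o["joint_positions"].round(2),o["tool_pos"].round(4)); R=R_of(o["orientation"]).as_matrix(); print(R[:,2].round(3), (o["tool_pos"]+.155*R[:,2]).round(4))
t,_,_=cam("top");s,_,_=cam("scene")
cv2.imwrite("pics/c.png",np.hstack([cv2.resize(t[120:280,200:400],(400,320)),cv2.resize(s[80:240,210:410],(400,320))]))
E
```

```text
[ 0.24  0.77  0.16  1.7  -1.25  1.73  0.97] [ 0.5496 -0.0298  0.2348]
[-0.001  0.986 -0.169] [0.5495 0.123  0.2086]
```

View pics/c.png

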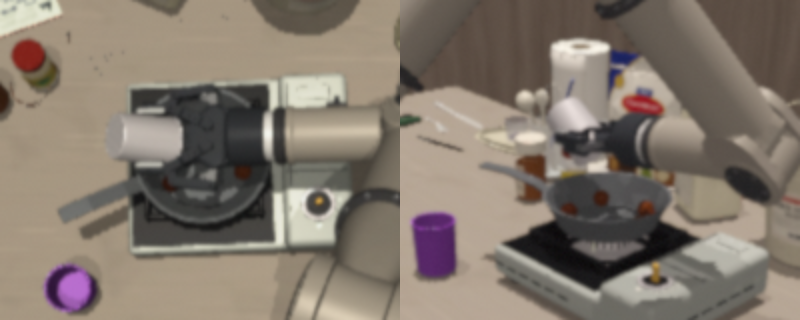

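At least three chestnuts are visible in the pan (right crop at 568,210; 600,198; 647,208), with the rest hidden behind the hand. I'll jiggle the cup, back off upright along the same path, and count.

Request:
step_arm:
  steps:
    - [0,0.03,0,-0.09,0,0,45]
    - [0,0.03,0,-0.09,0,0,45]
    - [0,0.0,0,0,0,0,45]
    - [0,0.03,0,-0.09,0,0,45]
    - [0,0,0,0,0,0,45]

```text
t: 7.75
tool_pos: [0.5479, -0.0305, 0.2256]
orientation: [-0.459, 0.544, 0.538, 0.452]
wrist_force: [-2.0, 0.3, -3.6]
width: 0.0614
grasp_force: 66.1
```

```bash
python3 - <<'E'
from tilt import *
w=[((.549,.121,.205),-53),((.549,.135,.225),-33),((.549,.15,.25),-10),((.549,.20,.26),20)]
plan([(tcp(a,tf(d)),tf(d)) for a,d in w])
E
```

```text
[-0.0015, -0.1511, -0.0036, 0.5088, 0.0012, 0.0993]
--
[0.0, -0.1111, -0.0, 0.5161, -0.0, 0.0566]
--
[-0.0, -0.1278, -0.0, 0.5784, -0.0, -0.0032]
--
[0.0, -0.1667, 0.0, 0.8565, 0.0, 0.1307]
--
```

Request:
step_arm:
  steps:
    - [0,-0.035,0,0.12,0,0.02,45]
    - [0,-0.07,0,0.24,0,0.02,45]
    - [0,-0.11,0,0.38,0,0.04,45]
    - [0,-0.1511,0,0.5088,0,0.05,45]
    - [0,-0.1511,0,0.5088,0,0.05,45]

```text
t: 8.25
tool_pos: [0.5499, -0.0075, 0.3138]
orientation: [-0.312, 0.628, 0.637, 0.32]
wrist_force: [0.6, 0.8, -1.2]
width: 0.0616
grasp_force: 66.2
```

Request:
step_arm:
  steps:
    - [0,-0.028,0,0.13,0,0.015,45]
    - [0,-0.056,0,0.26,0,0.03,45]
    - [0,-0.084,0,0.39,0,0.045,45]
    - [0,-0.1111,0,0.5161,0,0.0566,45]

```text
t: 8.65
tool_pos: [0.5479, 0.0439, 0.3642]
orientation: [-0.2, 0.677, 0.679, 0.201]
wrist_force: [-1.0, 0.7, -2.3]
width: 0.0613
grasp_force: 66.0
```

Request:
step_arm:
  steps:
    - [0,-0.032,0,0.145,0,0,45]
    - [0,-0.064,0,0.29,0,0,45]
    - [0,-0.096,0,0.435,0,0,45]
    - [0,-0.1278,0,0.5784,0,-0.0032,45]

```text
t: 9.05
tool_pos: [0.5474, 0.1165, 0.4117]
orientation: [-0.061, 0.704, 0.705, 0.061]
wrist_force: [0.1, 0.3, -2.6]
width: 0.0614
grasp_force: 66.0
```

Request:
step_arm:
  steps:
    - [0,-0.04,0,0.21,0,0.03,45]
    - [0,-0.08,0,0.42,0,0.06,45]
    - [0,-0.12,0,0.63,0,0.1,45]
    - [0,-0.1667,0,0.8565,0,0.1307,45]
    - [0,-0.1667,0,0.8565,0,0.1307,45]

```text
t: 9.55
tool_pos: [0.5452, 0.2562, 0.4109]
orientation: [0.121, 0.69, 0.703, -0.122]
wrist_force: [-1.2, 1.7, -3.0]
width: 0.0618
grasp_force: 66.2
```

```bash
python3 - <<'E'
from tilt import *
o=manip.get_obs(); print(o["joint_positions"].round(2),o["tool_pos"].round(4)); R=R_of(o["orientation"]).as_matrix(); print(R[:,2].round(3), (o["tool_pos"]+.155*R[:,2]).round(4))
w=[((.52,.27,.255),42),((.486,.338,.20),42),((.486,.338,.045),42)]
plan([(tcp(a,tf(d)),tf(d)) for a,d in w])
t,_,_=cam("top");s,_,_=cam("scene")
cv2.imwrite("pics/d.png",np.hstack([cv2.resize(t[120:280,160:360],(400,320)),cv2.resize(s[80:240,210:410],(400,320))]))
E
```

```text
[-0.83  0.51  0.43  1.28  0.11  1.54 -0.43] [0.5452 0.2562 0.4109]
[ 0.001 -0.339 -0.941] [0.5453 0.2037 0.2651]
[0.0013, -0.1234, 0.0055, 0.8318, -0.1534, -0.0098]
--
[-0.0, -0.0, -0.0, 0.5822, -0.2267, -0.0309]
--
[-0.0, 0.0, 0.0, 0.3457, 0.0, 0.384]
[-0.0, 0.0, 0.0, 0.3457, 0.0, 0.384]
--
```

View pics/d.png

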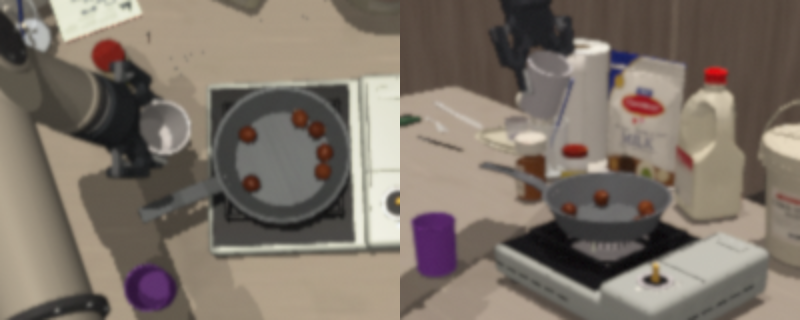

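All six chestnuts are in the pan (left crop: 247,134; 300,118; 317,129; 325,152; 323,171; 251,183) and the cup is empty. I'm putting it back where it stood.

Request:
step_arm:
  steps:
    - [0,-0.04,0,0.28,-0.05,0,45]
    - [0,-0.08,0.003,0.56,-0.1,0,45]
    - [0,-0.12,0.005,0.8318,-0.1534,-0.0098,45]
    - [0,-0.1234,0.0055,0.8318,-0.1534,-0.0098,45]

```text
t: 10.05
tool_pos: [0.5218, 0.3709, 0.366]
orientation: [0.254, 0.661, 0.659, -0.255]
wrist_force: [-1.0, -0.5, -3.0]
width: 0.0616
grasp_force: 66.1
```

Request:
step_arm:
  steps:
    - [0,0,0,0.19,-0.07,-0.01,45]
    - [0,0,0,0.38,-0.15,-0.02,45]
    - [0,0,0,0.5822,-0.2267,-0.031,45]
    - [0,0,0,0.5822,-0.2267,-0.031,45]

```text
t: 10.45
tool_pos: [0.4904, 0.4342, 0.3146]
orientation: [0.254, 0.664, 0.656, -0.254]
wrist_force: [-0.7, 0.6, -3.3]
width: 0.0612
grasp_force: 66.1
```

Request:
step_arm:
  steps:
    - [0,0,0,0.12,0,0.13,45]
    - [0,0,0,0.24,0,0.26,45]
    - [0,0,0,0.3457,0,0.384,45]
    - [0,0,0,0.3457,0,0.384,45]

```text
t: 10.85
tool_pos: [0.4941, 0.4288, 0.2383]
orientation: [0.256, 0.666, 0.653, -0.255]
wrist_force: [-0.7, 0.2, -2.5]
width: 0.0614
grasp_force: 66.1
```

```bash
python3 - <<'E'
from tilt import *
o=manip.get_obs(); print(o["tool_pos"].round(4),o["wrist_force"]); R=R_of(o["orientation"]).as_matrix(); print(R[:,2].round(3), (o["tool_pos"]+.155*R[:,2]).round(4))
p=np.array([.4867,.4429,.1601]);Rg=Ro.from_quat([.661,.659,-.252,.255])
plan([(p+[0,0,.012],Rg),(p,Rg)])
E
```

```text
[0.4941 0.4288 0.2383] [-0.71110721  0.18647717 -2.45972514]
[-0.006 -0.674 -0.739] [0.4932 0.3244 0.1238]
[-0.0028, 0.0019, -0.0045, 0.3661, -0.0544, 0.2633]
--
[0.0, -0.0, 0.0, 0.0536, -0.0004, 0.0594]
--
```

Request:
step_arm:
  steps:
    - [0,0,0,0.12,-0.02,0.09,45]
    - [-0.001,0.001,-0.002,0.24,-0.04,0.18,45]
    - [-0.0028,0.0019,-0.0045,0.3661,-0.0544,0.2633,45]
    - [-0.0028,0.0019,-0.0045,0.3661,-0.0544,0.2633,45]
    - [-0.0028,0.0019,-0.0045,0.3661,-0.0544,0.2633,45]

```text
t: 11.35
tool_pos: [0.4869, 0.4464, 0.1757]
orientation: [0.257, 0.661, 0.66, -0.248]
wrist_force: [0.5, 0.0, -1.3]
width: 0.0617
grasp_force: 66.1
```

```bash
python3 - <<'E'
from tilt import *
o=manip.get_obs(); print(o["tool_pos"].round(4),o["wrist_force"])
p=np.array([.4867,.4429,.1601]);Rg=Ro.from_quat([.661,.659,-.252,.255])
plan([(p+[0,0,.001],Rg)])
E
```

```text
[0.4869 0.4464 0.1757] [ 0.52780207  0.03226382 -1.32334306]
[0.0027, -0.001, -0.0003, 0.0476, -0.0027, 0.0881]
--
```

Request:
step_arm:
  steps:
    - [0.001,0,0,0.015,0,0.03,45]
    - [0.0027,-0.001,0,0.03,0,0.06,45]
    - [0.0027,-0.001,0,0.0476,-0.0027,0.0881,45]
    - [0.0027,-0.001,0,0.0476,-0.0027,0.0881,45]

```text
t: 11.75
tool_pos: [0.4865, 0.4424, 0.1605]
orientation: [0.255, 0.662, 0.659, -0.252]
wrist_force: [0.4, -0.0, -1.4]
width: 0.0614
grasp_force: 66.1
```

Request:
step_arm:
  steps:
    - [0,0,0,0.0045,0,0.005,45]
    - [0,0,0,0.0045,0,0.005,45]

```text
t: 11.95
tool_pos: [0.4867, 0.443, 0.1604]
orientation: [0.255, 0.662, 0.659, -0.251]
wrist_force: [0.8, 0.5, -2.0]
width: 0.0613
grasp_force: 66.1
```

Request:
step_arm:
  steps:
    - [0,0,0,0.0045,0,0.005,45]
    - [0,0,0,0.0045,0,0.005,45]

```text
t: 12.15
tool_pos: [0.4867, 0.443, 0.1602]
orientation: [0.255, 0.662, 0.659, -0.252]
wrist_force: [-1.7, 0.2, 3.0]
width: 0.0613
grasp_force: 66.4
```

Table contact reached (+3 N), so I release and withdraw.

Request:
step_arm:
  steps:
    - [0,0,0,0,0,0,85]
    - [0,0,0,0,0,0,85]
    - [0,0,0,0,0,0,85]
    - [0,0,0,0,0,0,85]
    - [0,0,0,0,0,0,85]

```text
t: 12.65
tool_pos: [0.4867, 0.4428, 0.1591]
orientation: [0.255, 0.662, 0.659, -0.252]
wrist_force: [1.1, 0.1, -0.0]
width: 0.0848
grasp_force: 0.0
```

Request:
step_arm:
  steps:
    - [0,0,0,0,0,-0.1,85]
    - [0,0,0,0,0,-0.4,85]
    - [0,0,0,0,0,-0.7,85]
    - [0,0,0,0,0,-0.95,85]
    - [0,0,0,0,0,-0.95,85]

```text
t: 13.15
tool_pos: [0.4855, 0.5423, 0.27]
orientation: [0.254, 0.662, 0.661, -0.246]
wrist_force: [0.1, 1.3, -0.5]
width: 0.0849
grasp_force: 0.0
```

```bash
python3 - <<'E'
from tilt import *
o=manip.get_obs(); print(o["tool_pos"].round(4),o["wrist_force"],o["joint_positions"].round(2))
th=np.radians(-46.5); down=[0,0,-1]
k=np.array([.4225,-.3224])
best=None
for s in(1,-1):
    Y=s*np.array([-np.sin(th),np.cos(th),0]); print(Y)
Rk=frame([-np.sin(th),np.cos(th),0],down)
R0=frame([1,0,0],down)
plan([((.50,.33,.40),tf(10)),((.48,-.05,.42),R0),((k[0],k[1],.27),Rk)])
t,_,_=cam("top"); s,_,_=cam("scene")
cv2.imwrite("pics/e.png",np.hstack([cv2.resize(t[140:300,120:320],(400,320)),cv2.resize(s[80:240,180:380],(400,320))]))
E
```

```text
[0.4855 0.5423 0.27  ] [ 0.05886665  1.28123824 -0.48452774] [-1.09  1.08  0.4   0.69  0.15  1.95 -0.78]
[0.72537437 0.68835458 0.        ]
[-0.72537437 -0.68835458 -0.        ]
[0.002, 0.0873, -0.0003, -0.8172, 0.0511, 0.1437]
[0.002, 0.0873, -0.0003, -0.8256, 0.0504, -0.0832]
--
[-0.0, 0.0185, 0.0, -0.8393, -0.0444, 0.1029]
[-0.0, 0.0185, 0.0, -0.8439, -0.0444, 0.0539]
[-0.0, 0.0185, 0.0, -0.8456, -0.0444, 0.0047]
--
[0.0, 0.0, -0.0806, -0.6053, -0.1278, 0.3333]
[0.0, 0.0, -0.0806, -0.5541, -0.2753, 0.3333]
[0.0, 0.0, -0.0806, -0.4675, -0.4052, 0.3333]
--
```

View pics/e.png

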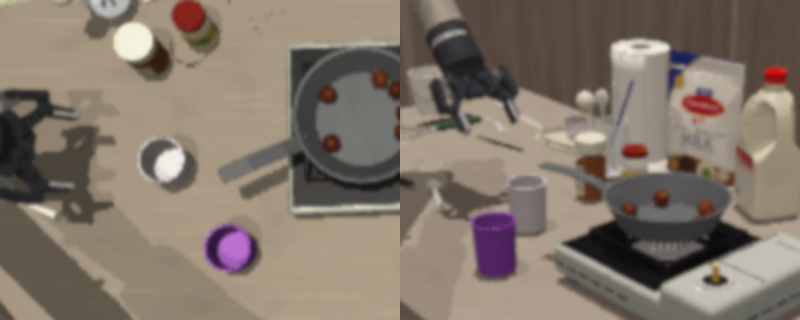

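The cup stands upright and empty at (162,160) in the left crop, and the pan and jars haven't moved. On to the knob.

Request:
step_arm:
  steps:
    - [0,0.044,0,-0.41,0.02,0.07,60]
    - [0.002,0.0873,0,-0.8172,0.05,0.1437,60]
    - [0.002,0.0873,0,-0.8172,0.05,0.1437,60]
    - [0.002,0.0873,0,-0.8172,0.05,0.1437,60]

```text
t: 13.65
tool_pos: [0.4958, 0.4256, 0.3333]
orientation: [0.162, 0.694, 0.683, -0.162]
wrist_force: [0.2, 0.2, 0.8]
width: 0.0602
grasp_force: 0.0
```

Request:
step_arm:
  steps:
    - [0,0.044,0,-0.41,0.025,-0.04,40]
    - [0.002,0.0873,0,-0.8256,0.05,-0.0832,40]
    - [0.002,0.0873,0,-0.8256,0.05,-0.0832,40]
    - [0.002,0.0873,0,-0.8256,0.05,-0.0832,40]

```text
t: 14.05
tool_pos: [0.5017, 0.3216, 0.3988]
orientation: [0.064, 0.71, 0.698, -0.067]
wrist_force: [-0.2, -0.1, 0.5]
width: 0.0402
grasp_force: 0.0
```

Request:
step_arm:
  steps:
    - [0,0.0185,0,-0.3,-0.015,0.04,40]
    - [0,0.0185,0,-0.6,-0.03,0.07,40]
    - [0,0.0185,0,-0.8393,-0.0444,0.1029,40]

```text
t: 14.35
tool_pos: [0.4916, 0.1994, 0.4029]
orientation: [0.042, 0.708, 0.703, -0.048]
wrist_force: [-0.2, -0.2, 0.7]
width: 0.0399
grasp_force: 0.0
```

Request:
step_arm:
  steps:
    - [0,0.0185,0,-0.3,-0.015,0.02,40]
    - [0,0.0185,0,-0.6,-0.03,0.04,40]
    - [0,0.0185,0,-0.8439,-0.0444,0.0539,40]

```text
t: 14.65
tool_pos: [0.484, 0.0728, 0.4109]
orientation: [0.021, 0.709, 0.704, -0.027]
wrist_force: [1.4, 0.3, -0.3]
width: 0.0397
grasp_force: 0.0
```

Request:
step_arm:
  steps:
    - [0,0.0185,0,-0.3,-0.015,0,40]
    - [0,0.0185,0,-0.6,-0.03,0,40]
    - [0,0.0185,0,-0.8456,-0.0444,0.0047,40]
    - [0,0.0185,0,-0.8456,-0.0444,0.0047,40]

```text
t: 15.05
tool_pos: [0.4763, -0.0577, 0.4195]
orientation: [0.002, 0.713, 0.701, -0.007]
wrist_force: [0.1, -0.6, -0.4]
width: 0.0398
grasp_force: 0.0
```

```bash
cat >> tilt.py <<'E'
def yaw(th): th=np.radians(th); return frame([-np.sin(th),np.cos(th),0],[0,0,-1])
def st():
    o=manip.get_obs(); M=R_of(o["orientation"]).as_matrix(); p=o["tool_pos"]
    print("tcp",p.round(4),"z",M[:,2].round(4),"grasp",(p+.155*M[:,2]).round(4),"yaw",np.degrees(np.arctan2(-M[0,1],M[1,1])).round(2),"F",o["wrist_force"].round(1),"q",o["joint_positions"].round(2),"w",round(o["width"],4),"t",o["t"])
E
python3 - <<'E'
from tilt import *
st(); plan([((.4225,-.3224,.27),yaw(-46.5))])
E
```

```text
tcp [ 0.4763 -0.0577  0.4195] z [-0.0082 -0.0126 -0.9999] grasp [ 0.4751 -0.0596  0.2645] yaw -90.99 F [ 0.1 -0.6 -0.4] q [-0.39  0.17  0.54  1.68 -0.08  1.32  0.15] w 0.0398 t 15.05
[-0.0013, 0.001, -0.0824, -0.586, -0.1068, 0.3406]
[-0.0013, 0.001, -0.0824, -0.5399, -0.2548, 0.3381]
[-0.0013, 0.001, -0.0824, -0.4576, -0.386, 0.3353]
--
```

Request:
step_arm:
  steps:
    - [0,0,-0.04,-0.29,-0.05,0.17,40]
    - [-0.001,0.001,-0.0824,-0.586,-0.1068,0.3406,40]
    - [-0.001,0.001,-0.0824,-0.586,-0.1068,0.3406,40]

```text
t: 15.35
tool_pos: [0.4582, -0.1431, 0.3665]
orientation: [-0.002, 0.614, 0.789, -0.006]
wrist_force: [-0.5, 0.1, -0.8]
width: 0.0402
grasp_force: 0.0
```

Request:
step_arm:
  steps:
    - [0,0,-0.04,-0.27,-0.12,0.17,40]
    - [-0.001,0.001,-0.0824,-0.54,-0.2548,0.3381,40]
    - [-0.001,0.001,-0.0824,-0.54,-0.2548,0.3381,40]

```text
t: 15.65
tool_pos: [0.4416, -0.2305, 0.3166]
orientation: [-0.003, 0.506, 0.862, -0.003]
wrist_force: [-0.1, -0.1, -0.1]
width: 0.0399
grasp_force: 0.0
```

Request:
step_arm:
  steps:
    - [0,0,-0.04,-0.23,-0.19,0.17,40]
    - [-0.001,0.001,-0.0824,-0.4576,-0.386,0.3353,40]
    - [-0.001,0.001,-0.0824,-0.4576,-0.386,0.3353,40]
    - [-0.001,0.001,-0.0824,-0.4576,-0.386,0.3353,40]

```text
t: 16.05
tool_pos: [0.4254, -0.3173, 0.2671]
orientation: [-0.004, 0.391, 0.92, 0.001]
wrist_force: [0.4, 0.1, -0.4]
width: 0.0402
grasp_force: 0.0
```

```bash
python3 - <<'E'
from tilt import *
st(); plan([((.4225,-.3224,.215),yaw(-46.5)),((.4225,-.3224,.193),yaw(-46.5))])
t,_,_=cam("top");s,_,_=cam("scene")
cv2.imwrite("pics/f.png",np.hstack([cv2.resize(t[200:300,380:505],(400,320)),cv2.resize(s[230:330,330:455],(400,320))]))
E
```

```text
tcp [ 0.4254 -0.3173  0.2671] z [-0.0058  0.0054 -1.    ] grasp [ 0.4245 -0.3164  0.1121] yaw -46.09 F [ 0.4  0.1 -0.4] q [ 0.21  0.43  0.53  1.77 -0.25  1.02  1.6 ] w 0.0402 t 16.05
[-0.0001, -0.0025, 0.0023, -0.0138, -0.0377, 0.3471]
--
[-0.0, 0.0, 0.0, 0.0, 0.0, 0.1467]
--
```

View pics/f.png

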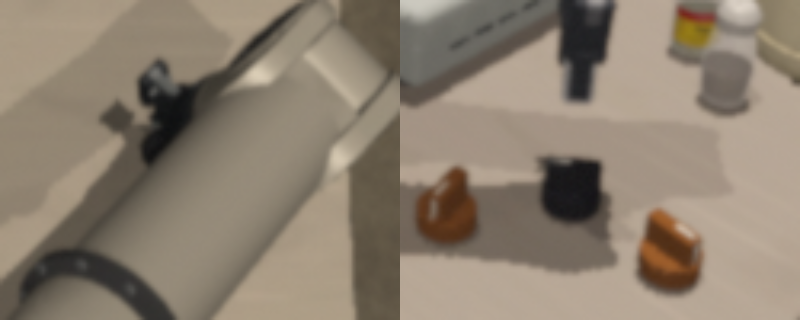

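In the right crop the gripper is centred above the black knob (571,185). The brown ones (447,205; 670,250) are clear to both sides. I descend and grip.

Request:
step_arm:
  steps:
    - [0,0,0.001,-0.007,-0.018,0.15,40]
    - [0,-0.0025,0.0023,-0.0138,-0.0377,0.25,40]
    - [0,-0.0025,0.0023,-0.0138,-0.0377,0.3471,40]
    - [0,-0.0025,0.0023,-0.0138,-0.0377,0.3471,40]
    - [0,-0.0025,0.0023,-0.0138,-0.0377,0.3471,40]

```text
t: 16.65
tool_pos: [0.4248, -0.321, 0.2185]
orientation: [0.003, 0.392, 0.92, 0.0]
wrist_force: [-0.4, 0.0, 0.6]
width: 0.0398
grasp_force: 0.0
```

```bash
python3 - <<'E'
from tilt import *
st(); plan([((.4225,-.3224,.193),yaw(-46.5))])
E
```

```text
tcp [ 0.4248 -0.321   0.2185] z [ 0.0058 -0.0021 -1.    ] grasp [ 0.4257 -0.3213  0.0635] yaw -46.18 F [-0.4  0.   0.6] q [ 0.24  0.49  0.5   1.82 -0.3   0.9   1.64] w 0.0398 t 16.65
[0.0009, 0.0018, 0.0017, 0.005, -0.0183, 0.1697]
--
```

Request:
step_arm:
  steps:
    - [0,0,0,0,-0.01,0.06,40]
    - [0,0,0.001,0,-0.015,0.12,40]
    - [0,0,0.001,0,-0.0183,0.168,40]
    - [0,0,0.001,0,-0.0183,0.168,40]
    - [0,0,0.001,0,-0.0183,0.168,40]

```text
t: 17.15
tool_pos: [0.4215, -0.3247, 0.1926]
orientation: [0.003, 0.395, 0.919, -0.0]
wrist_force: [-0.1, 0.0, 0.5]
width: 0.0396
grasp_force: 0.0
```

Request:
step_arm:
  steps:
    - [0,0,0,0,0,0,5]
    - [0,0,0,0,0,0,5]
    - [0,0,0,0,0,0,5]
    - [0,0,0,0,0,0,5]
    - [0,0,0,0,0,0,5]

```text
t: 17.65
tool_pos: [0.4219, -0.3249, 0.1934]
orientation: [0.004, 0.395, 0.919, -0.001]
wrist_force: [-0.3, -0.3, 3.8]
width: 0.0128
grasp_force: 61.1
```

Request:
step_arm:
  steps:
    - [0,0,0,0,0,0,5]
    - [0,0,0,0,0,0,5]
    - [0,0,0,0,0,0,5]

```text
t: 17.95
tool_pos: [0.4219, -0.3249, 0.1934]
orientation: [0.004, 0.395, 0.919, -0.001]
wrist_force: [-0.7, 0.4, 5.3]
width: 0.013
grasp_force: 61.4
```

```bash
python3 - <<'E'
from tilt import *
st(); plan([((.4225,-.3224,.31),yaw(-46.5)),((.486,-.105,.33),yaw(3))])
E
```

```text
tcp [ 0.4219 -0.3249  0.1934] z [ 0.006  -0.0038 -1.    ] grasp [ 0.4229 -0.3255  0.0384] yaw -46.54 F [-0.7  0.4  5.3] q [ 0.26  0.53  0.49  1.84 -0.32  0.85  1.66] w 0.013 t 17.95
[0.0006, 0.0022, -0.0002, 0.0043, 0.0158, -0.7771]
--
[-0.0, -0.0, -0.1375, 0.38, 0.6524, -0.0667]
[-0.0, -0.0, -0.1375, 0.0719, 0.7515, -0.0667]
--
```

Request:
step_arm:
  steps:
    - [0,0,0,0,0,-0.2,5]
    - [0,0.001,0,0,0,-0.45,5]
    - [0.0006,0.0022,0,0.0043,0.0158,-0.7771,5]
    - [0.0006,0.0022,0,0.0043,0.0158,-0.7771,5]

```text
t: 18.35
tool_pos: [0.4241, -0.324, 0.3154]
orientation: [0.006, 0.395, 0.919, -0.001]
wrist_force: [0.9, -0.8, -0.9]
width: 0.0128
grasp_force: 60.6
```

Request:
step_arm:
  steps:
    - [0,0,-0.04,0.11,0.18,-0.02,5]
    - [0,0,-0.08,0.22,0.36,-0.04,5]
    - [0,0,-0.11,0.3,0.52,-0.06,5]
    - [0,0,-0.1375,0.38,0.6524,-0.0667,5]

```text
t: 18.75
tool_pos: [0.4545, -0.2115, 0.3188]
orientation: [-0.001, 0.186, 0.983, 0.001]
wrist_force: [0.5, -0.2, -0.8]
width: 0.0128
grasp_force: 60.6
```

Request:
step_arm:
  steps:
    - [0,0,-0.04,0.02,0.2,-0.02,5]
    - [0,0,-0.08,0.04,0.4,-0.04,5]
    - [0,0,-0.11,0.06,0.6,-0.06,5]
    - [0,0,-0.1375,0.0719,0.7515,-0.0667,5]
    - [0,0,-0.1375,0.0719,0.7515,-0.0667,5]

```text
t: 19.25
tool_pos: [0.4869, -0.1004, 0.3288]
orientation: [-0.001, -0.03, 1.0, 0.002]
wrist_force: [0.4, 0.4, 0.1]
width: 0.0126
grasp_force: 60.6
```

```bash
python3 - <<'E'
from tilt import *
st(); plan([((.486,-.105,.325),yaw(3))])
t,K,T=cam("top");s,Ks,Ts=cam("scene"); np.savez("s.npz",t=t,s=s)
cv2.imwrite("pics/g.png",np.hstack([cv2.resize(t[170:260,310:410],(400,360),interpolation=2),cv2.resize(s[140:240,290:390],(400,360),interpolation=2)]))
E
```

```text
tcp [ 0.4869 -0.1004  0.3288] z [-0.0017  0.0035 -1.    ] grasp [ 0.4866 -0.0998  0.1738] yaw 3.47 F [0.4 0.4 0.1] q [-0.07  0.27  0.3   1.78 -0.09  1.11  1.88] w 0.0126 t 19.25
[0.0011, -0.0005, 0.0026, 0.0077, -0.0305, 0.0255]
--
```

View pics/g.png

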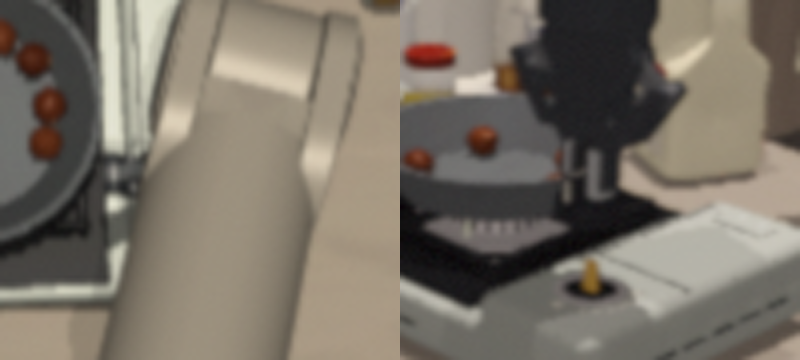

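The knob, dark against the black deck, hangs just under the fingers at about (595,190) in the right crop. The stem is at (592,275). Jaw width of 12.8 mm with 60 N confirms the hold. I've used all my picture views, so from here I measure numerically. Next I move the knob over the light bay and measure its silhouette.

Request:
step_arm:
  steps:
    - [0,0,0,0,-0.25,0,5]
    - [0.001,0,0.0026,0,-0.5,0.05,5]
    - [0.001,0,0.0026,0,-0.564,0.0921,5]
    - [0.001,0,0.0026,0,-0.564,0.0921,5]
    - [0.001,0,0.0026,0,-0.564,0.0921,5]

```text
t: 19.85
tool_pos: [0.49, -0.1892, 0.3152]
orientation: [-0.001, -0.021, 1.0, -0.001]
wrist_force: [0.3, 0.7, -1.1]
width: 0.0124
grasp_force: 60.6
```

```bash
python3 - <<'E'
from tilt import *
st(); o=manip.get_obs()
s,Ks,Ts=cam("scene"); print(s[284:292:3,378:390:3].tolist())
M=R_of(o["orientation"]).as_matrix(); k=o["tool_pos"]+.1934*M[:,2]
print("knob exp",k.round(4),"px",proj(Ks,Ts,k),"skirt top",proj(Ks,Ts,k+[0,0,.017]),"bar top",proj(Ks,Ts,k+[0,0,.0375]))
u,v=map(int,proj(Ks,Ts,k)); g=s.max(2); print(u,v)
for r in range(v-22,v+10): print(r,g[r,u-18:u+19].tolist())
E
```

```text
tcp [ 0.49   -0.1892  0.3152] z [-0.0023 -0.0013 -1.    ] grasp [ 0.4896 -0.1894  0.1602] yaw 2.42 F [ 0.3  0.7 -1.1] q [ 0.07  0.34  0.34  1.73 -0.12  1.1   2.06] w 0.0124 t 19.85
[[[145, 163, 179], [147, 164, 181], [147, 165, 181], [148, 166, 182]], [[143, 160, 176], [144, 160, 176], [144, 161, 177], [145, 163, 180]], [[143, 160, 176], [143, 160, 175], [144, 161, 176], [145, 161, 178]]]
knob exp [ 0.4895 -0.1894  0.1218] px (np.float64(363.14202549393065), np.float64(216.11575509874922)) skirt top (np.float64(363.567377090822), np.float64(209.94374188496775)) bar top (np.float64(364.0882075044302), np.float64(202.38629477903766))
363 216
194 [21, 30, 46, 72, 91, 108, 128, 143, 159, 167, 144, 98, 69, 63, 51, 37, 33, 32, 34, 32, 35, 35, 35, 38, 34, 35, 38, 37, 36, 37, 36, 43, 50, 66, 98, 139, 168]
195 [23, 23, 23, 30, 37, 49, 68, 90, 121, 150, 144, 108, 91, 85, 63, 40, 31, 29, 32, 34, 35, 35, 35, 33, 35, 36, 38, 36, 40, 45, 58, 77, 95, 119, 143, 167, 179]
196 [25, 23, 25, 26, 30, 28, 33, 42, 77, 118, 124, 101, 96, 85, 58, 38, 32, 31, 36, 42, 41, 34, 35, 34, 36, 38, 39, 45, 60, 85, 10
[... 4445 characters left out ...]
, 181, 179, 177, 174, 169, 162, 159, 154, 147, 139, 131, 124, 117, 113, 112, 111, 108, 109, 107, 107, 107, 108, 108, 110, 109, 107]
223 [151, 163, 172, 182, 187, 185, 183, 183, 182, 181, 179, 177, 174, 170, 167, 162, 155, 148, 141, 132, 124, 118, 114, 112, 111, 110, 110, 108, 107, 107, 107, 108, 109, 111, 111, 110, 105]
224 [126, 134, 145, 163, 171, 177, 181, 181, 179, 177, 174, 171, 167, 162, 155, 149, 141, 133, 125, 119, 115, 113, 111, 110, 110, 109, 108, 108, 106, 108, 108, 108, 110, 112, 111, 109, 100]
225 [117, 114, 115, 124, 135, 156, 171, 175, 174, 171, 167, 162, 156, 149, 141, 133, 126, 119, 115, 113, 111, 109, 108, 109, 108, 109, 109, 107, 107, 107, 107, 108, 109, 108, 104, 103, 94]
```

Request:
step_arm:
  steps:
    - [0,0,0,0,0,0,5]
    - [0,0,0,0,0,0,5]
    - [0,0,0,0,0,0,5]

```text
t: 20.2
tool_pos: [0.4906, -0.1885, 0.316]
orientation: [-0.0, -0.023, 1.0, -0.001]
wrist_force: [0.4, -0.4, 0.4]
width: 0.0125
grasp_force: 60.6
```

```bash
cat > kn.py <<'E'
from tilt import *
def edge(g,r,u0,step,lo=30):  # sub-pixel half-level crossing going outward from u0 on row r
    hi=np.median(g[r,(u0+step*np.arange(12,16))]); th=(hi+lo)/2; u=u0
    while g[r,u+step]<th: u+=step
    return u+step*(th-g[r,u])/(float(g[r,u+step])-g[r,u])
def meas(n=4):
    o=manip.get_obs(); M=R_of(o["orientation"]).as_matrix(); k=o["tool_pos"]+.1934*M[:,2]; c=[];P=[]
    for _ in range(n):
        s,K,T=cam("scene"); P.append(manip.get_obs()["tool_pos"]); g=s.max(2).astype(float); u,v=map(int,np.round(proj(K,T,k+[0,0,.006])))
        for r in range(v-1,v+3): a,b=edge(g,r,u,-1),edge(g,r,u,1); c.append([r,(a+b)/2,b-a])
    P=np.array(P); print("tcp mean",P.mean(0).round(4),"sd",P.std(0).round(4))
    c=np.array(c); e=proj(K,T,k+[0,0,.007]); print("meas u",c.mean(0).round(2),c.std(0).round(2),"expected",np.round(e,2))
E
python3 - <<'E'
from kn import *
st(); meas()
t,K,T=cam("top");s,Ks,Ts=cam("scene")
w=np.clip(np.minimum(s[...,2].astype(float),s[...,1])-s[...,0]-25,0,None)[208:225,325:350]
for r in range(17):
    if w[r].sum()>20: print(208+r,(325+(w[r]*np.arange(25)).sum()/w[r].sum()).round(2),w[r].sum())
print("proj stem end/base",proj(Ks,Ts,[.486,-.1049,.102]),proj(Ks,Ts,[.486,-.1049,.078]))
E
```

```text
tcp [ 0.4906 -0.1885  0.316 ] z [-4.0e-04 -2.2e-03 -1.0e+00] grasp [ 0.4905 -0.1888  0.161 ] yaw 2.58 F [ 0.4 -0.4  0.4] q [ 0.07  0.34  0.34  1.72 -0.12  1.1   2.06] w 0.0125 t 20.2
tcp mean [ 0.4905 -0.1889  0.3159] sd [0.0001 0.0002 0.0001]
meas u [213.5  362.39  16.17] [1.12 0.11 0.15] expected [363.46 213.11]
212 337.21 90.0
213 337.4 102.0
214 337.42 65.0
215 337.39 51.0
216 337.42 50.0
217 337.28 75.0
218 337.24 106.0
219 337.2 106.0
220 337.31 62.0
proj stem end/base (np.float64(337.7477485905863), np.float64(211.6950548422325)) (np.float64(337.4201154344759), np.float64(219.84395572016777))
```

```bash
python3 - <<'E'
from kn import *
plan([((.4882,-.105,.306),yaw(2.8))])
E
```

```text
[-0.0008, -0.0003, -0.0017, -0.01, 0.5621, 0.0638]
--
```

Request:
step_arm:
  steps:
    - [-0.0008,0,-0.0017,-0.005,0.2,0,5]
    - [-0.0008,0,-0.0017,-0.01,0.4,0.03,5]
    - [-0.0008,0,-0.0017,-0.01,0.5621,0.0638,5]
    - [-0.0008,0,-0.0017,-0.01,0.5621,0.0638,5]
    - [-0.0008,0,-0.0017,-0.01,0.5621,0.0638,5]

```text
t: 21.0
tool_pos: [0.4882, -0.1048, 0.306]
orientation: [-0.001, -0.025, 1.0, -0.0]
wrist_force: [0.3, -0.5, 0.2]
width: 0.0122
grasp_force: 60.6
```

Request:
step_arm:
  steps:
    - [0,0,0,0,0,0,5]
    - [0,0,0,0,0,0,5]
    - [0,0,0,0,0,0,5]
    - [0,0,0,0,0,0,5]

```text
t: 21.4
tool_pos: [0.4882, -0.1057, 0.306]
orientation: [-0.0, -0.024, 1.0, -0.0]
wrist_force: [0.3, -1.0, -0.3]
width: 0.0125
grasp_force: 60.6
```

```bash
python3 - <<'E'
from kn import *
st(); plan([((.4882,-.105,.300),yaw(2.8))])
s,K,T=cam("scene"); g=s.max(2)
for r in range(198,216): print(r,g[r,322:354].tolist())
E
```

```text
tcp [ 0.4882 -0.1057  0.306 ] z [-9.e-04 -2.e-04 -1.e+00] grasp [ 0.488  -0.1057  0.151 ] yaw 2.73 F [ 0.3 -1.  -0.3] q [-0.07  0.29  0.3   1.8  -0.1   1.06  1.89] w 0.0125 t 21.4
[-0.0001, -0.0003, -0.0004, -0.0004, 0.0048, 0.0401]
--
198 [56, 56, 56, 55, 54, 53, 53, 48, 46, 47, 50, 49, 41, 35, 28, 54, 94, 105, 91, 62, 39, 34, 36, 35, 30, 25, 24, 20, 20, 20, 19, 23]
199 [57, 57, 56, 56, 54, 51, 42, 37, 31, 44, 66, 61, 42, 26, 26, 55, 94, 104, 88, 59, 40, 36, 36, 32, 26, 20, 20, 17, 17, 19, 19, 21]
200 [63, 69, 67, 72, 73, 62, 46, 32, 28, 42, 69, 65, 45, 29, 26, 54, 94, 105, 89, 60, 42, 41, 38, 33, 25, 22, 16, 19, 20, 17, 22, 24]
201 [75, 88, 89, 97, 101, 91, 77, 61, 41, 46, 71, 67, 44, 28, 29, 54, 94, 106, 95, 74, 58, 53, 46, 35, 24, 23, 20, 21, 18, 23, 31, 44]
202 [87, 102, 105, 108, 112, 108, 105, 87, 58, 53, 77, 69, 44, 28, 30, 50, 88, 104, 102, 87, 70, 57, 44, 32, 23, 23, 16, 22, 30, 48, 68, 89]
203 [102, 108, 112, 111, 112, 111, 108, 93, 61, 53, 79, 71, 42, 24, 24, 35, 64, 86, 89, 77, 60, 43, 31, 23, 22, 22, 33, 46, 69, 91, 111, 132]
204 [110, 111, 112, 111, 108, 104, 97, 80, 5
[... 1031 characters left out ...]
114, 119, 109, 118, 151, 168, 176, 179, 180, 180, 180, 181, 180, 180]
212 [13, 14, 15, 14, 15, 19, 30, 53, 77, 107, 130, 146, 145, 137, 134, 123, 120, 138, 160, 164, 152, 146, 155, 163, 167, 172, 176, 178, 180, 180, 180, 180]
213 [17, 15, 14, 17, 21, 34, 65, 102, 130, 154, 166, 171, 170, 162, 147, 137, 137, 151, 169, 177, 175, 171, 165, 157, 151, 154, 162, 170, 176, 179, 180, 181]
214 [15, 18, 24, 34, 45, 65, 95, 131, 152, 166, 166, 163, 161, 156, 144, 138, 138, 145, 159, 172, 177, 179, 177, 172, 163, 152, 151, 154, 163, 171, 175, 178]
215 [32, 36, 49, 65, 76, 88, 100, 115, 130, 146, 139, 128, 127, 128, 133, 136, 136, 129, 133, 152, 164, 173, 177, 178, 177, 173, 169, 158, 153, 157, 166, 173]
```

Request:
step_arm:
  steps:
    - [0,0,0,0,0.004,0.03,5]
    - [0,0,0,0,0.004,0.06,5]
    - [0,0,0,0,0.004,0.075,5]
    - [0,0,0,0,0.004,0.085,5]
    - [0,0,0,0,0.004,0.085,5]

```text
t: 21.95
tool_pos: [0.4879, -0.1053, 0.2928]
orientation: [-0.001, -0.024, 1.0, -0.001]
wrist_force: [-0.6, -2.0, -1.4]
width: 0.0127
grasp_force: 60.5
```

The underside is already below the stem's end with no vertical load, so the stem is in the bore. I keep going down gently.

Request:
step_arm:
  steps:
    - [0,0,0,0,0,0.012,5]
    - [0,0,0,0,0,0.024,5]
    - [0,0,0,0,0,0.035,5]
    - [0,0,0,0,0,0.035,5]

```text
t: 22.35
tool_pos: [0.488, -0.1055, 0.2879]
orientation: [-0.001, -0.024, 1.0, -0.001]
wrist_force: [-1.5, -4.6, 0.8]
width: 0.0126
grasp_force: 60.7
```

Request:
step_arm:
  steps:
    - [0,0,0,0.002,-0.005,0,5]
    - [0,0,0,0.002,-0.005,0.01,5]
    - [0,0,0,0.002,-0.005,0.02,5]
    - [0,0,0,0.002,-0.005,0.027,5]
    - [0,0,0,0.002,-0.005,0.027,5]

```text
t: 22.85
tool_pos: [0.4879, -0.1057, 0.2839]
orientation: [-0.0, -0.024, 1.0, -0.0]
wrist_force: [-1.7, -5.4, 1.4]
width: 0.0128
grasp_force: 60.9
```

Request:
step_arm:
  steps:
    - [0,0,0,0.002,-0.008,0,5]
    - [0,0,0,0.002,-0.008,0,5]
    - [0,0,0,0.002,-0.008,0.01,5]
    - [0,0,0,0.002,-0.008,0.017,5]
    - [0,0,0,0.002,-0.008,0.017,5]

```text
t: 23.35
tool_pos: [0.4877, -0.1061, 0.2814]
orientation: [-0.0, -0.025, 1.0, 0.0]
wrist_force: [-1.7, -2.8, 3.5]
width: 0.0124
grasp_force: 61.1
```

Request:
step_arm:
  steps:
    - [0,0,0,0,0,0.01,5]
    - [0,0,0,0,0,0.01,5]
    - [0,0,0,0,0,0.01,5]

```text
t: 23.65
tool_pos: [0.4877, -0.1061, 0.28]
orientation: [-0.0, -0.025, 1.0, 0.0]
wrist_force: [-1.1, -1.7, 4.5]
width: 0.0124
grasp_force: 61.3
```

Request:
step_arm:
  steps:
    - [0,0,0,0,-0.002,0.008,5]
    - [0,0,0,0,-0.002,0.016,5]
    - [0,0,0,0,-0.002,0.02,5]
    - [0,0,0,0,-0.002,0.02,5]

```text
t: 24.05
tool_pos: [0.4877, -0.1062, 0.2771]
orientation: [-0.0, -0.025, 1.0, 0.001]
wrist_force: [-2.3, -1.3, 6.5]
width: 0.0124
grasp_force: 61.5
```

Request:
step_arm:
  steps:
    - [0,0,0,0,0,0.008,5]
    - [0,0,0,0,0,0.013,5]
    - [0,0,0,0,0,0.013,5]

```text
t: 24.35
tool_pos: [0.4877, -0.1062, 0.2754]
orientation: [-0.0, -0.025, 1.0, 0.001]
wrist_force: [-1.6, -1.4, 8.3]
width: 0.0124
grasp_force: 61.7
```

Request:
step_arm:
  steps:
    - [0,0,0,0,0,0.006,5]
    - [0,0,0,0,0,0.006,5]
    - [0,0,0,0,0,0.006,5]

```text
t: 24.65
tool_pos: [0.4877, -0.1063, 0.2751]
orientation: [-0.0, -0.025, 1.0, 0.001]
wrist_force: [-3.8, -0.6, 10.7]
width: 0.0129
grasp_force: 62.3
```

Request:
step_arm:
  steps:
    - [0,0,0,0,0,0.005,5]
    - [0,0,0,0,0,0.005,5]
    - [0,0,0,0,0,0.005,5]

```text
t: 24.95
tool_pos: [0.4878, -0.1063, 0.2751]
orientation: [-0.0, -0.025, 1.0, 0.001]
wrist_force: [-5.3, -0.9, 15.4]
width: 0.0127
grasp_force: 62.8
```

The stop is reached: z holds at 0.2751 (underside 81.7 mm, expected 82) while the force climbs to 15 N. I'll check that it holds, then hand in.

Request:
step_arm:
  steps:
    - [0,0,0,0,0,0,5]
    - [0,0,0,0,0,0,5]
    - [0,0,0,0,0,0,5]
    - [0,0,0,0,0,0,5]
    - [0,0,0,0,0,0,5]

```text
t: 25.45
tool_pos: [0.4878, -0.1063, 0.2751]
orientation: [-0.0, -0.025, 1.0, 0.001]
wrist_force: [-4.9, -1.0, 15.9]
width: 0.0125
grasp_force: 62.8
```

```bash
python3 - <<'E'
from tilt import *
st()
o=manip.get_obs()
if o["wrist_force"][2]>11 and o["tool_pos"][2]<.2758: print(manip.job_done())
E
```

```text
tcp [ 0.4878 -0.1063  0.2751] z [-3.0e-04  1.5e-03 -1.0e+00] grasp [ 0.4877 -0.1061  0.1201] yaw 2.82 F [-4.9 -1.  15.9] q [-0.06  0.33  0.3   1.84 -0.12  0.99  1.91] w 0.0125 t 25.45
the job is handed in; nothing more can be done
None
```

I handed the job in at 25.5 s: all six chestnuts are in the pan, the empty cup stands upright on the table, and the knob is fitted pointer to the dot, pressed to the stop (about 16 N) and still gripped.

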